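# Set the drafting head to its 45-degree stop

### The arm

A 6-joint arm with a two-finger parallel gripper is mounted at the origin on the work surface. World frame = base frame: x ahead of the robot, y to its left, z up, the work surface at z = 0. Lengths are in m, angles in rad, forces in N, time in s.
With the tool pointing down it reaches from about 0.325 to 1 m from the base axis. Payload 5.1 kg.
Tool frame: the origin (TCP) lies on the centre line of the jaws, within the pads' length; the fingertips stand 25 mm ahead of it and the grasp point (between the pads) lies 6 mm ahead of it; z points along the fingers, y is the line along which they close (so a half turn about z gives the same grasp; the last joint's range is limited). The gripper opens to 85 mm and grips with 20 to 120 N. Pads are 22 mm wide; open, the fingers measure 114 mm over their backs; the gripper's body (76 mm by 85 mm) begins 54 mm behind the grasp point. The pads swing forward as they close: fully open they stand 13 mm farther back than shut.
Start: joints at [1.017, 0.124, 1.65, -0, 1.367, -0.083], TCP at [0.295, 0.579, 0.256] pointing down, gripper open.
Joint ranges: [-2.61, 2.61], [-1.02, 2.33], [0.03, 2.71], [-1.35, 4.49], [0.32, 2.68], [-2.91, 2.91]. Speed limits (rad/s): [2.57, 2.57, 3.14, 3.14, 3.14, 3.14].

### API

Orientations are given as a 3x3 rotation matrix whose columns are the frame's x, y, z axes.
In Python, from rig import * gives the robot as it stands. The module is installed in compiled form; this text tells all that it offers.
- The arm moves only by the tool play_rows, never from a script. Its argument "motion" is a list of rows, each a list of 7 numbers: the shift along the tool's x, y, z in cm, then the turn, a rotation vector about the tool's x, y, z in rad, then the closure, from 0 (fully open) to 1 (shut). In form: [[tx, ty, tz, ax, ay, az, grip], ...]. A call has 1 to 10 rows; each row shifts and turns the commanded pose from where the row before left it, along the tool's axes as they then stand; what a row does not reach is not made up. A row lasts 1/12 s, in which the tool goes at most 41.7 mm and 7.16 degrees, less where a joint would pass 70% of its speed; a pose out of reach is approached as far as the arm can. A call with a gripper value outside its range is refused whole. The fingers move at their own pace and stop on an object; "force" is the grip in N (left out, the last holds). Time passes only in rows, so rows that do not move let the fingers close. It gives the time, the measured TCP pose, the force, the opening and the grip force at its end, in the units of the state.
- read_state(): the state, without advancing time (a new reading comes with each control period).
- get_image(name): name is "scene" or "top"; returns a dict with "color" (480x640x3 uint8, red, green, blue), "z_map" (480x640 float32, m along the optical axis (not along the pixel's ray), 0 where there is no reading), "fx", "fy", "cx", "cy" (pixels), "k1" (the pictures are not rectified: a ray, as slopes to the right and down, at radius r is drawn at 1 + k1 r^2 times it, then the intrinsics apply), "eye" and "attitude" of the camera in the world. Camera axes: x right, y down, z forward; pixel columns grow to the right and rows downward; lengths in m; the calibration is good to about 2 mm. A picture is of the moment at which its call begins.
- sign_off(): hands the job in; it is judged then, once.
The state is a dict: "time": time; "joint_positions": joint angles; "dq": joint speeds; "joint_torque": joint torques, N m; "ee_pos": TCP position; "ee_rot": TCP orientation; "contact_force": force on the tool from outside, world axes, zero at the start; "torque": the same for the moment, N m; "finger_gap": opening from 0.0 (shut) to 1.0 (fully open); "gripper_force": force on a finger pad.
Only numpy, scipy, OpenCV 4.12 (cv2) and the standard library are available. Lean on these libraries where they do the work, as an engineer would, in place of code of your own. Each camera call takes 0.05 s, during which the arm holds its last target. There are 200 camera calls.

### The job

The drafting head's clear ruler stands at its zero stop. Press the blue inner knob down until it bottoms gently, keep it down while you turn it to swing the ruler 45 degrees (three 15-degree stops) counter-clockwise seen from above, then let it up and let go so that its index clicks home in the 45-degree notch and the ruler is locked. Do not shift the black outer ring, which holds the drawing's base line, do not lean hard on the knob, and leave the pencil, eraser, bottle and pencil case where they are.

Things in the scene. Friction and masses are not known exactly. Their poses are not given: they have to be found in the camera images.
- ring_axis (a point): Fixed point on the vertical axis shared by both knobs, level with the top face of the black outer ring. The head itself is fixed.
- ring_mark (a point): Point on the rim of the black knurled outer ring (80 mm across, 22 mm high, bore 51 mm), at its yellow zero mark, level with its top face, 40 mm from the axis. The ring turns stiffly (0.2 N m) and must stay. The inner knob takes it along if turned while its pin is still in a notch, or if leaned on with some 18 N or more, when it rubs on the ring.
- ring (a joint): Angle of the outer ring on the head in rad, counter-clockwise from above positive; starts at any value from -0.25 to 0.25 and must not change.
- knob_top (a point): Centre of the top face of the blue, fluted, round inner knob: 40 mm across, standing 46 mm above the ring's top face when up. It sinks into the ring's bore when pressed: grip its sides high up, 8 to 13 mm below its top, so that the fingertips stay clear of the ring all the way down (up to 11 mm).
- knob (a joint): How far the inner knob is pressed, m; 0 = up, index pin in a notch. A spring resists with 3 N + 0.5 N per mm. The pin clears the notch at 3.2 to 9.7 mm: this differs from head to head and cannot be seen. 0.5 mm further the knob bottoms on the ring (at 5 to 8 N, felt as a sharp rise of force). Keep it there lightly, at 10 to 14 N in all.
- ruler (a joint): Angle of inner knob and ruler relative to the outer ring, rad, counter-clockwise from above positive: 0 at the start, a notch every 0.2618 (15 degrees), the 45-degree notch at 0.785; play 0.015. Freed, it turns lightly (0.02 N m). Let up within 4 degrees of a notch, the round-ended pin slides in; farther off it may rest on a tooth, the knob staying down.
- ruler_tip (a point): Middle of the far end of the long leg of the clear L-shaped ruler, 181 mm from the axis; the ruler is fixed to the inner knob's hub, lies 22 to 25 mm below the ring's top face and sweeps over the sheet as the knob turns. The short leg (120 mm) stands 90 degrees counter-clockwise of it.
- pencil_mid (a point): Middle of the black mechanical pencil (120 mm long, 9 mm thick) lying on the near edge of the board; leave alone.
- eraser_mid (a point): Middle of the white eraser in a blue sleeve, 22 x 55 x 13 mm, on the near left corner of the board; leave alone.
- water_mid (a point): Point on the axis of the clear water bottle (64 mm across, 210 mm tall), 100 mm above the table, left of the board; leave alone.
- case_mid (a point): Middle of the orange leather pencil case, 190 x 66 x 50 mm, right of the board; leave alone.
- thrust_face: Steel face, 48 mm across, at the bottom of the outer ring's bore, fixed to the ring; origin at the centre of its upper side, 21 mm below the ring's top face. The pressed knob's foot bottoms on it; more than 16 N on it (about 21 N on the knob in all) is leaning too hard.

How it is judged:
On the way, in this order (a step that is already met when the one before it is completed fails the run):
1. the inner knob is pressed down (value of joint knob above 0.003 m), for 0.1 s.
2. still pressed down, it is turned most of the way towards 45 degrees (value of joint knob above 0.003 m and value of joint ruler above 0.55 rad), for 0.1 s.
At the end, for the whole second after the job is handed in: The ruler stands at the 45-degree notch (0.745 to 0.825 rad from the ring's zero), at rest, the knob is fully up (less than 1 mm pressed) with its pin in the notch, and the outer ring's rim is within 2 mm of where it was (value of joint ruler between 0.745 and 0.825 rad and value of joint knob below 0.001 m and velocity of joint ruler between -0.05 and 0.05 rad/s and distance of ring_mark from where it was at the start of the episode below 0.002 m); the robot touches nothing.
It fails at once if the outer ring is shifted by more than 2 mm at its rim (about 3 degrees) (distance of ring_mark from where it was at the start of the episode above 0.002 m).
It fails at once if a bystander (pencil, eraser, bottle, pencil case) is moved by more than 15 mm (distance of any of pencil_mid, eraser_mid, water_mid, case_mid from where it was at the start of the episode above 0.015 m).
It fails at once if the knob is leaned on so hard that its foot presses on the thrust face inside the ring with over 16 N (about 21 N or more on the knob in all) (contact force between thrust_face and anything else above 16 N).
It also fails if it takes over 42 s, if anything falls off the work surface, if the arm or the gripper's body presses on something with over 40 N, if the wrist force passes 120 N, or if a joint passes its speed limit or range.

## Working session

There is one attempt and no reset: what is moved stays moved. The work goes in short steps, Python scripts to look and compute and a tool call to move; the robot and the scene stay as the last step left them, time stands still between calls to the robot, and variables do not carry over. Pictures are saved under pics/ and viewed, at most 10 in all, crops included, and the job is handed in when it is done.

Besides the shell and the picture viewer there is one more tool, called by a JSON object that holds its "op" and its "data", one argument or row to a line. play_rows: Moves the arm, as the interface text tells. Its arguments: {"type":"object","properties":{"motion":{"type":"array"},"force":{"type":"number"}},"required":["motion"]}

```bash
mkdir -p pics; cat > h.py <<'E'
from rig import *
import numpy as np, cv2
def rays(im,px):
    K=np.array([[im['fx'],0,im['cx']],[0,im['fy'],im['cy']],[0,0,1.]])
    px=np.array(px,float).reshape(-1,1,2)
    # invert: d = u(1+k1 r^2)
    u=cv2.undistortPoints(px,K,np.array([im['k1'],0,0,0,0.])).reshape(-1,2)
    R=np.array(im['attitude']); 
    return np.array(im['eye']), u, np.c_[u,np.ones(len(u))]@R.T
def onplane(im,px,z):
    e,u,d=rays(im,px); return e+d*((z-e[2])/d[:,2])[:,None]
def bydepth(im,px):
    e,u,d=rays(im,px); p=np.array(px,int).reshape(-1,2)
    return e+d*im['z_map'][p[:,1],p[:,0]][:,None]
def blue(im,lo=(95,90,40),hi=(130,255,255)):
    return cv2.inRange(cv2.cvtColor(im['color'],cv2.COLOR_RGB2HSV),lo,hi)
E
python3 - <<'E'
from h import *
s=read_state()
for k in('time','contact_force','ee_pos','ee_rot','finger_gap'):print(k,s[k])
for n in('scene','top'):
    im=get_image(n); cv2.imwrite(f'pics/{n}0.png',im['color'][...,::-1])
    print(n,im['eye'],np.round(im['attitude'],3).tolist(),im['fx'],im['k1'])
    m=blue(im); N,l,st,c=cv2.connectedComponentsWithStats(m)
    for i in range(1,N):
        if st[i,4]>60: print(st[i],c[i].round(1),bydepth(im,[c[i]]).round(4))
E
```

```text
time 0.0
contact_force [-0.03902944 -0.38306822  0.0118734 ]
ee_pos [0.29457357 0.57879626 0.25506322]
ee_rot [[-8.91188126e-01  4.53632581e-01 -1.09799621e-03]
 [ 4.53633872e-01  8.91186433e-01 -1.74720688e-03]
 [ 1.85929358e-04 -2.05517830e-03 -9.99997871e-01]]
finger_gap 1.0004206298984462
scene [1.56343425 0.10513146 0.73855847] [[-0.104, 0.518, -0.849], [0.994, 0.075, -0.076], [0.024, -0.852, -0.523]] 574.7878912174891 -0.16736126901360004
[124 209  26  37 152] [138.4 222.2] [[ 0.3726 -0.4742  0.0094]]
[502 213  14  13 152] [508.4 218.9] [[0.5846 0.3748 0.2092]]
[410 239  15   9 116] [417.5 242.8] [[0.4046 0.2244 0.03  ]]
[ 52 247  70   6 205] [ 94.7 248.9] [[ 0.5072 -0.533   0.0087]]
[330 251  21  27 410] [340.2 265.1] [[0.5983 0.0551 0.0815]]
[479 263  35  37 873] [494.6 282.8] [[0.6045 0.3698 0.0715]]
top [ 0.49813733 -0.02150309  1.07516559] [[0.01, -0.998, 0.06], [-0.999, -0.008, 0.033], [-0.033, -0.06, -0.998]] 521.1848349954646 -0.038490674235253104
[125 217  28  32 421] [142.1 234. ] [[0.5642 0.351  0.083 ]]
[ 90 218  20  16 262] [ 99.3 225.7] [[0.5691 0.3766 0.2135]]
[282 218  23  24 213] [293.7 230.3] [[0.5723 0.055  0.1017]]
[554 270  63   7 232] [576.5 271.8] [[ 0.4995 -0.5153  0.0052]]
[554 285  11  89 478] [557.7 341.1] [[ 0.3595 -0.4736  0.0087]]
[202 316  17  11 186] [210. 321.] [[0.3942 0.2258 0.0349]]
[609 370  31   4  69] [627.6 372.2] [[ 0.2984 -0.6138  0.0101]]
```

View pics/top0.png

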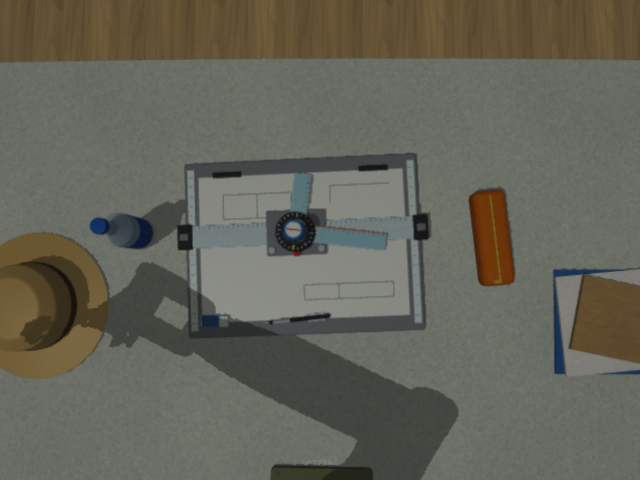

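View pics/scene0.png

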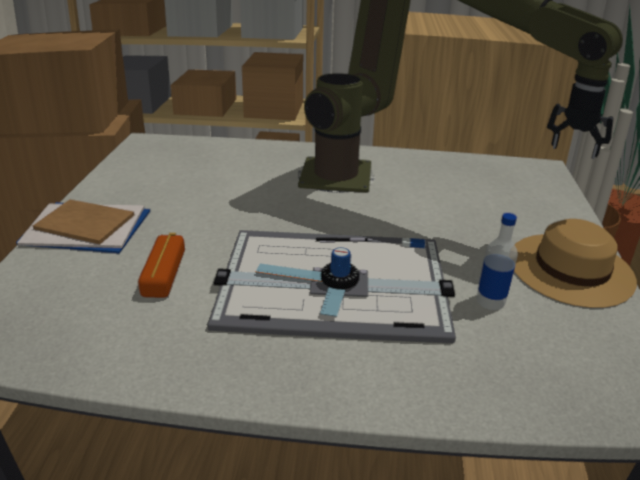

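The top view shows the knob at about (294,230) in the black ring, with the ruler's long leg running right to (385,241) and its short leg up to (303,175). The bottle is at (100–140,230), the case at (492,238) and the pencil at (300,319). The scene view shows the knob at (341,262), standing on the ring.

```bash
python3 - <<'E'
from h import *
t=get_image('top'); s=get_image('scene')
Y,X=np.mgrid[200:260,265:330]; P=bydepth(t,np.c_[X.ravel(),Y.ravel()])
z=P[:,2]
print(np.histogram(z,bins=np.arange(0,.15,.005)))
zt=np.percentile(z,99.7);k=P[z>0.108]; print('top pts',len(k),k.mean(0),(k.max(0)+k.min(0))/2,np.ptp(k,axis=0),np.median(k[:,2]))
r=P[(z>np.median(k[:,2])-.052)&(z<np.median(k[:,2])-.040)]
print('ring',len(r),np.median(r[:,2]),(r.max(0)+r.min(0))/2,np.ptp(r,axis=0))
Y,X=np.mgrid[240:285,322:362]; Q=bydepth(s,np.c_[X.ravel(),Y.ravel()]);z=Q[:,2]
print(np.histogram(z,bins=np.arange(0,.15,.005)))
k=Q[z>z.max()-.004];print(z.max(),k.mean(0),(k.max(0)+k.min(0))/2,np.ptp(k,axis=0))
a=cv2.resize(t['color'][195:265,255:335],None,fx=5,fy=5,interpolation=cv2.INTER_CUBIC)
b=cv2.resize(s['color'][235:305,300:380],None,fx=5,fy=5,interpolation=cv2.INTER_CUBIC)
cv2.imwrite('pics/c1.png',np.hstack([a,b])[...,::-1])
E
```

```text
(array([  0,   0,  15, 570, 413, 832, 763,  84,  23,  67, 410, 315,   6,
         5,   3,   6,   4,   8,   8, 103, 244,   3,   0,   0,   0,   0,
         0,   0,   0]), array([0.   , 0.005, 0.01 , 0.015, 0.02 , 0.025, 0.03 , 0.035, 0.04 ,
       0.045, 0.05 , 0.055, 0.06 , 0.065, 0.07 , 0.075, 0.08 , 0.085,
       0.09 , 0.095, 0.1  , 0.105, 0.11 , 0.115, 0.12 , 0.125, 0.13 ,
       0.135, 0.14 , 0.145]))
top pts 18 [ 0.49813733 -0.02150309  1.07516559] [ 0.49813733 -0.02150309  1.07516559] [0. 0. 0.] 1.0751655884712121
  return _methods._mean(a, axis=axis, dtype=dtype,
  ret = ret.dtype.type(ret / rcount)
Traceback (most recent call last):
ValueError: zero-size array to reduction operation maximum which has no identity
```

```bash
python3 - <<'E'
from h import *
def go(n,im,x0,x1,y0,y1):
    Y,X=np.mgrid[y0:y1,x0:x1]; px=np.c_[X.ravel(),Y.ravel()]; P=bydepth(im,px); z=P[:,2]
    for lo,hi in((.097,.11),(.0475,.06)):
        w=(z>lo)&(z<hi); k=P[w]
        c,r=cv2.minEnclosingCircle(px[w].astype(np.float32))
        print(n,len(k),'zmed',np.median(k[:,2]),'mid',(np.percentile(k,2,0)+np.percentile(k,98,0))/2,'ext',np.ptp(k,axis=0),'circ',c,r,onplane(im,[c],np.median(k[:,2])))
t=get_image('top'); s=get_image('scene')
go('top',t,265,330,200,260); go('scene',s,318,364,240,290)
# axis by two-view: scene knob lateral mid from blue mask at column extremes
a=cv2.resize(t['color'][195:265,255:335],None,fx=5,fy=5,interpolation=cv2.INTER_CUBIC)
b=cv2.resize(s['color'][235:305,300:380],None,fx=5,fy=5,interpolation=cv2.INTER_CUBIC)
cv2.imwrite('pics/c1.png',np.hstack([a,b])[...,::-1])
E
```

```text
top 337 zmed 0.10109954415640265 mid [0.57573543 0.05564679 0.10107046] ext [0.03791213 0.0380909  0.00843732] circ (293.5922546386719, 228.75830078125) 10.707700729370117 [[0.57516488 0.05524351 0.10109954]]
top 771 zmed 0.05459115009631854 mid [0.57543336 0.05533831 0.0535101 ] ext [0.07957749 0.07905685 0.01216388] circ (295.1956481933594, 230.95652770996094) 20.436552047729492 [[0.57452893 0.05569038 0.05459115]]
scene 175 zmed 0.10027779031160644 mid [0.5786205  0.05494833 0.10034896] ext [0.04070163 0.03913889 0.00827995] circ (340.6052551269531, 253.0) 9.605371475219727 [[0.58192566 0.0539101  0.10027779]]
scene 448 zmed 0.0534961423330928 mid [0.58579543 0.05493769 0.0535016 ] ext [0.07346012 0.0786242  0.01239844] circ (340.5, 272.5) 18.828269958496094 [[0.58412547 0.05576359 0.05349614]]
```

View pics/c1.png

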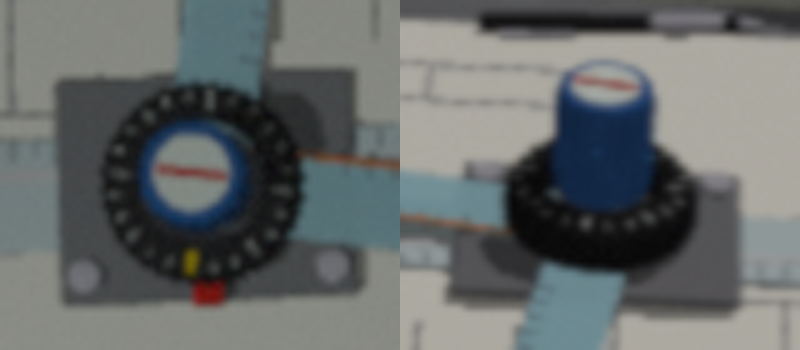

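The axis is at about (0.5755, 0.0553). The knob top is at z≈0.1005 and the ring top at 0.0545, which matches the given 46 mm difference. Moving above the knob now.

{"op": "play_rows", "data": {
  "motion": [
    [-3,-2.1,0,0,0,0,0],
    [-3,-2.1,0,0,0,0,0],
    [-3,-2.1,0,0,0,0,0],
    [-3,-2.1,0,0,0,0,0],
    [-3,-2.1,0,0,0,0,0],
    [-3,-2.1,0,0,0,0,0],
    [-3,-2.1,0,0,0,0,0],
    [-3,-2.1,0,0,0,0,0],
    [-3,-2.1,0,0,0,0,0],
    [-3,-2.1,0,0,0,0,0]
  ],
  "force": 40
}}

```text
time: 1.13
ee_pos: [0.4674, 0.2544, 0.2565]
ee_rot: [[-0.891, 0.453, 0.0], [0.453, 0.891, 0.0], [-0.0, 0.0, -1.0]]
contact_force: [1.1, 1.5, 0.2]
finger_gap: 1.003
gripper_force: 0.0
```

{"op": "play_rows", "data": {
  "motion": [
    [-3,-2.1,0,0,0,0,0],
    [-3,-2.1,0,0,0,0,0],
    [-3,-2.1,0,0,0,0,0],
    [-3,-2.1,0,0,0,0,0],
    [-3,-2.1,0,0,0,0,0],
    [-3,-2.1,0,0,0,0,0],
    [0,0,1,0,0,0,0],
    [0,0,0,0,0,0,0],
    [0,0,0,0,0,0,0]
  ]
}}

```text
time: 1.88
ee_pos: [0.5696, 0.0622, 0.2453]
ee_rot: [[-0.891, 0.454, -0.002], [0.454, 0.891, 0.0], [0.002, -0.001, -1.0]]
contact_force: [0.2, 0.2, 0.7]
finger_gap: 0.997
gripper_force: 0.0
```

```bash
cat > d.py <<'E'
from h import *
s=read_state();R=np.array(s['ee_rot']);p=np.array(s['ee_pos'])
d=R.T@(np.array([.5755,.0553,.0965])-p)
print(s['time'],'p',p.round(4),'tool delta cm',(d*100).round(2),'yaw y-axis',R[:,1].round(3),R[:,2].round(4))
print('F',np.round(s['contact_force'],2),'T',np.round(s['torque'],2),'gap',round(s['finger_gap'],3),'gf',s['gripper_force'],'q',np.round(s['joint_positions'],3))
E
python3 d.py
```

```text
1.8833 p [0.5696 0.0622 0.2453] tool delta cm [-0.87 -0.33 14.88] yaw y-axis [ 0.454  0.891 -0.001] [-2.3e-03  3.0e-04 -1.0e+00]
F [0.23 0.23 0.69] T [-0.01  0.    0.02] gap 0.997 gf 0.0 q [ 0.015 -0.037  1.835  0.     1.346 -1.085]
```

{"op": "play_rows", "data": {
  "motion": [
    [-0.87,-0.33,0,0,0,0,0],
    [0,0,2,0,0,0,0],
    [0,0,2,0,0,0,0],
    [0,0,2,0,0,0,0],
    [0,0,2,0,0,0,0],
    [0,0,1,0,0,0,0],
    [0,0,0,0,0,0,0],
    [0,0,0,0,0,0,0]
  ]
}}

```text
time: 2.55
ee_pos: [0.5765, 0.0557, 0.1566]
ee_rot: [[-0.892, 0.453, -0.0], [0.453, 0.892, -0.0], [0.0, -0.0, -1.0]]
contact_force: [0.2, -0.2, 1.2]
finger_gap: 1.0
gripper_force: 0.0
```

```bash
python3 d.py; python3 - <<'E'
from h import *
t=get_image('top'); s=get_image('scene')
a=cv2.resize(t['color'][180:280,240:350],None,fx=4,fy=4)[:400]
b=cv2.resize(s['color'][205:305,290:380],None,fx=4,fy=4)
cv2.imwrite('pics/c2.png',np.hstack([a,b])[...,::-1])
E
```

```text
2.55 p [0.5765 0.0557 0.1566] tool delta cm [ 0.07 -0.08  6.01] yaw y-axis [ 0.453  0.892 -0.   ] [-2.e-04 -1.e-04 -1.e+00]
F [ 0.22 -0.16  1.18] T [0.04 0.01 0.05] gap 1.0 gf 0.0 q [ 0.004  0.052  1.901 -0.     1.189 -1.097]
```

View pics/c2.png

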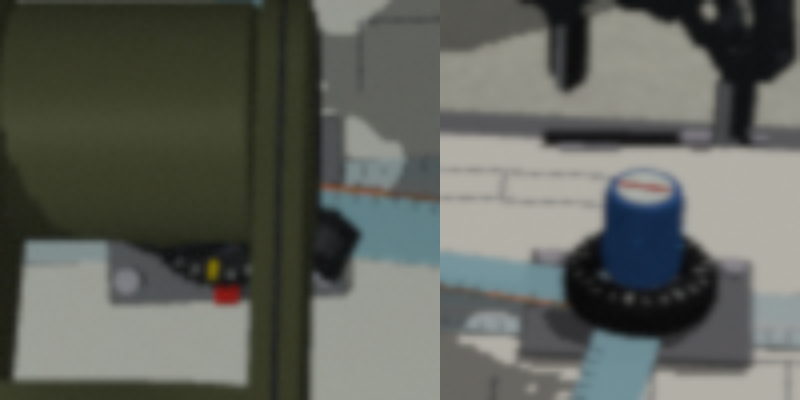

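The crops show the fingers on either side of the knob at (640,230), still above it, with the ring's yellow mark visible at (212,268). Next I descend the rest of the way and close.

{"op": "play_rows", "data": {
  "motion": [
    [0.07,-0.08,2,0,0,0,0],
    [0,0,2,0,0,0,0],
    [0,0,1.4,0,0,0,0],
    [0,0,0.6,0,0,0,0],
    [0,0,0,0,0,0,0],
    [0,0,0,0,0,0,0]
  ]
}}

```text
time: 3.15
ee_pos: [0.576, 0.0548, 0.097]
ee_rot: [[-0.891, 0.454, 0.001], [0.454, 0.891, -0.0], [-0.001, 0.0, -1.0]]
contact_force: [-0.2, -0.1, 0.4]
finger_gap: 0.998
gripper_force: 0.0
```

```bash
python3 d.py
```

```text
3.15 p [0.576  0.0548 0.097 ] tool delta cm [0.07 0.02 0.05] yaw y-axis [0.454 0.891 0.   ] [ 7.e-04 -0.e+00 -1.e+00]
F [-0.2  -0.06  0.38] T [-0.03  0.03 -0.02] gap 0.998 gf 0.0 q [ 0.002  0.12   1.939 -0.     1.082 -1.098]
```

{"op": "play_rows", "data": {
  "motion": [
    [0,0,0,0,0,0,0.4],
    [0,0,0,0,0,0,0.5],
    [0,0,0,0,0,0,0.6],
    [0,0,0,0,0,0,0.8],
    [0,0,0,0,0,0,1],
    [0,0,0,0,0,0,1],
    [0,0,0,0,0,0,1],
    [0,0,0,0,0,0,1]
  ],
  "force": 40
}}

```text
time: 3.82
ee_pos: [0.5761, 0.055, 0.0969]
ee_rot: [[-0.891, 0.454, 0.002], [0.454, 0.891, 0.0], [-0.001, 0.001, -1.0]]
contact_force: [1.7, 1.1, 2.1]
finger_gap: 0.454
gripper_force: 41.7
```

```bash
python3 d.py
```

```text
3.8167 p [0.5761 0.055  0.0969] tool delta cm [0.06 0.   0.04] yaw y-axis [0.454 0.891 0.001] [ 1.5e-03  4.0e-04 -1.0e+00]
F [1.69 1.1  2.09] T [ 0.27 -0.17  0.  ] gap 0.454 gf 41.66115581989288 q [ 0.002  0.12   1.939  0.     1.081 -1.098]
```

Gripped. The lateral force is small, so I press in steps.

{"op": "play_rows", "data": {
  "motion": [
    [0,0,0.1,0,0,0,1],
    [0,0,0.1,0,0,0,1],
    [0,0,0.1,0,0,0,1],
    [0,0,0,0,0,0,1],
    [0,0,0,0,0,0,1]
  ]
}}

```text
time: 4.23
ee_pos: [0.576, 0.055, 0.0937]
ee_rot: [[-0.891, 0.454, 0.001], [0.454, 0.891, 0.0], [-0.001, 0.001, -1.0]]
contact_force: [2.8, 2.6, 3.5]
finger_gap: 0.452
gripper_force: 41.7
```

{"op": "play_rows", "data": {
  "motion": [
    [0,0,0.05,0,0,0,1],
    [0,0,0.05,0,0,0,1],
    [0,0,0,0,0,0,1]
  ]
}}

```text
time: 4.48
ee_pos: [0.576, 0.055, 0.0926]
ee_rot: [[-0.891, 0.454, 0.001], [0.454, 0.891, 0.0], [-0.001, 0.001, -1.0]]
contact_force: [2.5, 3.3, 4.8]
finger_gap: 0.45
gripper_force: 41.8
```

{"op": "play_rows", "data": {
  "motion": [
    [0,0,0.05,0,0,0,1],
    [0,0,0,0,0,0,1],
    [0,0,0,0,0,0,1]
  ]
}}

```text
time: 4.73
ee_pos: [0.576, 0.055, 0.0922]
ee_rot: [[-0.891, 0.454, 0.001], [0.454, 0.891, 0.0], [-0.001, 0.001, -1.0]]
contact_force: [3.8, 3.8, 5.0]
finger_gap: 0.454
gripper_force: 41.9
```

{"op": "play_rows", "data": {
  "motion": [
    [0,0,0.05,0,0,0,1],
    [0,0,0,0,0,0,1],
    [0,0,0,0,0,0,1]
  ]
}}

```text
time: 4.98
ee_pos: [0.576, 0.055, 0.0917]
ee_rot: [[-0.891, 0.454, 0.001], [0.454, 0.891, 0.0], [-0.001, 0.001, -1.0]]
contact_force: [2.6, 3.9, 5.7]
finger_gap: 0.453
gripper_force: 41.9
```

{"op": "play_rows", "data": {
  "motion": [
    [0,0,0.05,0,0,0,1],
    [0,0,0,0,0,0,1],
    [0,0,0,0,0,0,1]
  ]
}}

```text
time: 5.23
ee_pos: [0.576, 0.055, 0.0912]
ee_rot: [[-0.891, 0.454, 0.001], [0.454, 0.891, 0.0], [-0.001, 0.001, -1.0]]
contact_force: [2.8, 4.6, 5.5]
finger_gap: 0.455
gripper_force: 41.9
```

{"op": "play_rows", "data": {
  "motion": [
    [0,0,0.05,0,0,0,1],
    [0,0,0,0,0,0,1],
    [0,0,0,0,0,0,1]
  ]
}}

```text
time: 5.48
ee_pos: [0.576, 0.055, 0.0908]
ee_rot: [[-0.891, 0.454, 0.001], [0.454, 0.891, 0.0], [-0.001, 0.001, -1.0]]
contact_force: [3.3, 3.3, 4.5]
finger_gap: 0.452
gripper_force: 41.9
```

{"op": "play_rows", "data": {
  "motion": [
    [0,0,0.05,0,0,0,1],
    [0,0,0,0,0,0,1],
    [0,0,0,0,0,0,1]
  ]
}}

```text
time: 5.73
ee_pos: [0.576, 0.0549, 0.0903]
ee_rot: [[-0.891, 0.454, 0.001], [0.454, 0.891, 0.0], [-0.001, 0.001, -1.0]]
contact_force: [2.9, 3.7, 5.0]
finger_gap: 0.454
gripper_force: 42.0
```

{"op": "play_rows", "data": {
  "motion": [
    [0,0,0.05,0,0,0,1],
    [0,0,0,0,0,0,1],
    [0,0,0,0,0,0,1]
  ]
}}

```text
time: 5.98
ee_pos: [0.576, 0.055, 0.0898]
ee_rot: [[-0.891, 0.454, 0.001], [0.454, 0.891, 0.0], [-0.001, 0.001, -1.0]]
contact_force: [2.8, 4.3, 6.5]
finger_gap: 0.457
gripper_force: 42.0
```

{"op": "play_rows", "data": {
  "motion": [
    [0,0,0.05,0,0,0,1],
    [0,0,0,0,0,0,1],
    [0,0,0,0,0,0,1]
  ]
}}

```text
time: 6.23
ee_pos: [0.576, 0.055, 0.0894]
ee_rot: [[-0.891, 0.454, 0.001], [0.454, 0.891, 0.0], [-0.001, 0.001, -1.0]]
contact_force: [3.0, 2.8, 5.3]
finger_gap: 0.455
gripper_force: 42.0
```

```bash
python3 d.py; python3 - <<'E'
from h import *
s=get_image('scene')
b=cv2.resize(s['color'][205:305,280:400],None,fx=5,fy=5)
cv2.imwrite('pics/c3.png',b[...,::-1])
E
```

```text
6.2333 p [0.576  0.055  0.0894] tool delta cm [ 0.06  0.01 -0.71] yaw y-axis [0.454 0.891 0.001] [ 1.3e-03  3.0e-04 -1.0e+00]
F [2.99 2.83 5.32] T [ 0.69 -0.51 -0.03] gap 0.455 gf 41.97295367717743 q [ 0.002  0.13   1.942  0.     1.068 -1.098]
```

View pics/c3.png

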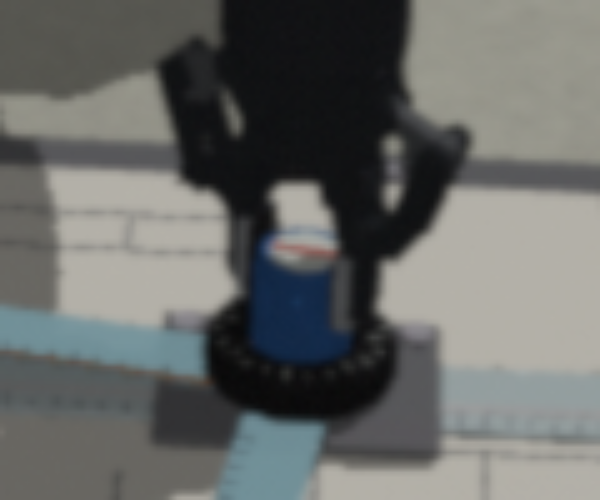

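The knob, with its face at (305,250) in the crop, has sunk along with the fingers. The fingertips at about (345,325) are clear of the ring. I keep pressing.

{"op": "play_rows", "data": {
  "motion": [
    [0,0,0.05,0,0,0,1],
    [0,0,0,0,0,0,1],
    [0,0,0,0,0,0,1]
  ]
}}

```text
time: 6.53
ee_pos: [0.576, 0.055, 0.089]
ee_rot: [[-0.891, 0.454, 0.001], [0.454, 0.891, 0.0], [-0.001, 0.001, -1.0]]
contact_force: [2.7, 4.4, 6.3]
finger_gap: 0.455
gripper_force: 42.0
```

{"op": "play_rows", "data": {
  "motion": [
    [0,0,0.05,0,0,0,1],
    [0,0,0,0,0,0,1],
    [0,0,0,0,0,0,1]
  ]
}}

```text
time: 6.78
ee_pos: [0.576, 0.055, 0.0886]
ee_rot: [[-0.891, 0.454, 0.001], [0.454, 0.891, 0.0], [-0.001, 0.001, -1.0]]
contact_force: [2.9, 3.9, 7.3]
finger_gap: 0.455
gripper_force: 42.0
```

{"op": "play_rows", "data": {
  "motion": [
    [0,0,0.05,0,0,0,1],
    [0,0,0,0,0,0,1],
    [0,0,0,0,0,0,1]
  ]
}}

```text
time: 7.03
ee_pos: [0.5761, 0.0549, 0.0884]
ee_rot: [[-0.891, 0.454, 0.001], [0.454, 0.891, 0.0], [-0.001, 0.001, -1.0]]
contact_force: [1.2, 4.6, 8.6]
finger_gap: 0.455
gripper_force: 42.2
```

{"op": "play_rows", "data": {
  "motion": [
    [0,0,0.04,0,0,0,1],
    [0,0,0,0,0,0,1],
    [0,0,0,0,0,0,1]
  ]
}}

```text
time: 7.28
ee_pos: [0.5761, 0.0549, 0.0883]
ee_rot: [[-0.891, 0.454, 0.001], [0.454, 0.891, 0.0], [-0.001, 0.001, -1.0]]
contact_force: [1.8, 3.8, 10.0]
finger_gap: 0.454
gripper_force: 42.3
```

Bottomed: the force is rising sharply at about 8.6 mm. I add a little more press and ease the lateral load.

{"op": "play_rows", "data": {
  "motion": [
    [0,0.05,0.02,0,0,0,1],
    [0,0.05,0.02,0,0,0,1],
    [0,0,0,0,0,0,1],
    [0,0,0,0,0,0,1]
  ]
}}

```text
time: 7.62
ee_pos: [0.5763, 0.0551, 0.0881]
ee_rot: [[-0.891, 0.453, -0.0], [0.453, 0.891, -0.001], [-0.001, -0.001, -1.0]]
contact_force: [-0.9, 1.4, 13.2]
finger_gap: 0.454
gripper_force: 42.6
```

```bash
python3 d.py
```

```text
7.6167 p [0.5763 0.0551 0.0881] tool delta cm [ 0.08 -0.02 -0.84] yaw y-axis [ 0.453  0.891 -0.001] [-0.     -0.0014 -1.    ]
F [-0.89  1.41 13.22] T [ 0.17  0.21 -0.05] gap 0.454 gf 42.64677286148071 q [ 0.003  0.133  1.942 -0.002  1.067 -1.096]
```

{"op": "play_rows", "data": {
  "motion": [
    [0,0,-0.02,0,0,-0.02,1],
    [0,0,0,0,0,-0.02,1],
    [0,0,0,0,0,0,1],
    [0,0,0,0,0,0,1]
  ]
}}

```text
time: 7.95
ee_pos: [0.5762, 0.0551, 0.0882]
ee_rot: [[-0.909, 0.417, 0.0], [0.417, 0.909, -0.001], [-0.001, -0.001, -1.0]]
contact_force: [-0.5, 2.3, 11.3]
finger_gap: 0.457
gripper_force: 42.6
```

```bash
python3 d.py
```

```text
7.95 p [0.5762 0.0551 0.0882] tool delta cm [ 0.07 -0.02 -0.83] yaw y-axis [ 0.417  0.909 -0.001] [ 1.0e-04 -1.3e-03 -1.0e+00]
F [-0.53  2.27 11.32] T [0.18 0.1  0.04] gap 0.457 gf 42.595367431640625 q [ 0.003  0.133  1.942 -0.002  1.067 -1.136]
```

The torque is low (about 0.04 N m), so the pin is free. I continue turning.

{"op": "play_rows", "data": {
  "motion": [
    [0,0,0,0,0,-0.05,1],
    [0,0,0,0,0,-0.05,1],
    [0,0,0,0,0,-0.05,1],
    [0,0,0,0,0,0,1]
  ]
}}

```text
time: 8.28
ee_pos: [0.5763, 0.0552, 0.0882]
ee_rot: [[-0.961, 0.275, 0.0], [0.275, 0.961, -0.001], [-0.0, -0.001, -1.0]]
contact_force: [-1.0, 1.9, 10.5]
finger_gap: 0.45
gripper_force: 42.6
```

```bash
python3 d.py; python3 - <<'E'
from h import *
s=get_image('scene')
b=cv2.resize(s['color'][205:325,240:400],None,fx=5,fy=5)
cv2.imwrite('pics/c4.png',b[...,::-1])
E
```

```text
8.2833 p [0.5763 0.0552 0.0882] tool delta cm [ 0.08 -0.01 -0.83] yaw y-axis [ 0.275  0.961 -0.001] [ 2.0e-04 -1.1e-03 -1.0e+00]
F [-0.99  1.95 10.53] T [0.29 0.13 0.07] gap 0.45 gf 42.57104158401489 q [ 3.000e-03  1.330e-01  1.942e+00 -1.000e-03  1.067e+00 -1.288e+00]
```

View pics/c4.png

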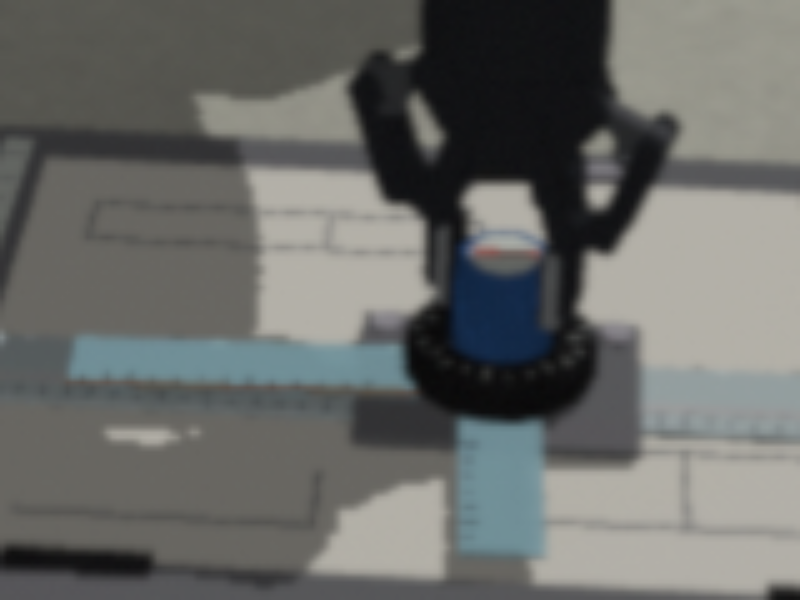

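The ruler has swung with the knob: the long leg at (70–400,360) and the short leg at (500,490) have both turned counter-clockwise. Continuing.

{"op": "play_rows", "data": {
  "motion": [
    [0,0,0,0,0,-0.06,1],
    [0,0,0,0,0,-0.06,1],
    [0,0,0,0,0,-0.06,1],
    [0,0,0,0,0,-0.06,1],
    [0,0,0,0,0,0,1]
  ]
}}

```text
time: 8.75
ee_pos: [0.5763, 0.0553, 0.0882]
ee_rot: [[-0.999, 0.038, 0.0], [0.038, 0.999, -0.001], [-0.0, -0.001, -1.0]]
contact_force: [-0.3, 2.2, 11.5]
finger_gap: 0.454
gripper_force: 42.6
```

```bash
python3 d.py
```

```text
8.75 p [0.5763 0.0553 0.0882] tool delta cm [ 0.08 -0.01 -0.83] yaw y-axis [ 0.038  0.999 -0.001] [ 3.e-04 -9.e-04 -1.e+00]
F [-0.35  2.16 11.5 ] T [0.31 0.09 0.04] gap 0.454 gf 42.56453454494476 q [ 3.000e-03  1.330e-01  1.942e+00 -1.000e-03  1.067e+00 -1.529e+00]
```

{"op": "play_rows", "data": {
  "motion": [
    [0,0,0,0,0,-0.06,1],
    [0,0,0,0,0,-0.06,1],
    [0,0,0,0,0,-0.06,1],
    [0,0,0,0,0,-0.06,1],
    [0,0,0,0,0,-0.06,1],
    [0,0,0,0,0,-0.05,1],
    [0,0,0,0,0,0,1],
    [0,0,0,0,0,0,1]
  ]
}}

```text
time: 9.42
ee_pos: [0.5763, 0.0555, 0.0882]
ee_rot: [[-0.952, -0.305, 0.0], [-0.305, 0.952, -0.001], [-0.0, -0.001, -1.0]]
contact_force: [0.2, 2.4, 11.5]
finger_gap: 0.453
gripper_force: 42.6
```

```bash
python3 d.py; python3 - <<'E'
from h import *
t=get_image('top'); s=get_image('scene')
a=cv2.resize(t['color'][155:275,240:400],None,fx=2.5,fy=2.5)
b=cv2.resize(s['color'][205:325,240:400],None,fx=2.5,fy=2.5)
cv2.imwrite('pics/c5.png',np.hstack([a,b])[...,::-1])
# ruler angle: teal mask in top0 vs now, via points on ruler plane
def ang(c,im):
    h=cv2.cvtColor(c,cv2.COLOR_RGB2HSV); m=cv2.inRange(h,(85,60,60),(102,160,255))
    ys,xs=np.nonzero(m); p=onplane(im,np.c_[xs,ys],.031)[:,:2]-[.5757,.0553]
    r=np.hypot(*p.T); k=(r>.06)&(r<.19); a=np.degrees(np.arctan2(p[k,1],p[k,0]))
    print(np.histogram(a,bins=np.arange(-180,181,10)))
ang(cv2.imread('pics/top0.png')[...,::-1].copy(),t); ang(t['color'],t)
ang(cv2.imread('pics/scene0.png')[...,::-1].copy(),s); ang(s['color'],s)
E
```

```text
9.4167 p [0.5763 0.0555 0.0882] tool delta cm [ 0.08  0.01 -0.83] yaw y-axis [-0.305  0.952 -0.001] [ 3.e-04 -6.e-04 -1.e+00]
F [ 0.15  2.37 11.53] T [0.42 0.07 0.06] gap 0.453 gf 42.56603121757507 q [ 3.000e-03  1.330e-01  1.942e+00 -1.000e-03  1.067e+00 -1.877e+00]
(array([  0,   0,   0,   0,   0,   0,   5, 228, 569,  38,   0,   0,   0,
         0,   0,   0, 113, 227,  99,   0,   0,   0,   0,   0,   0,   0,
         0,   0,   0,   0,   0,   0,   0,   0,   0,   0]), array([-180, -170, -160, -150, -140, -130, -120, -110, -100,  -90,  -80,
        -70,  -60,  -50,  -40,  -30,  -20,  -10,    0,   10,   20,   30,
         40,   50,   60,   70,   80,   90,  100,  110,  120,  130,  140,
        150,  160,  170,  180]))
(array([  0,   0,   0,   0,   0,   0,   0,   0,   0,   0,   0,  25, 470,
       298,   0,   0,   0,   0,   0,   0,   0,  37,   1,   0,   0,   0,
         0,   0,   0,   0,   0,   0,   0,   0,   0,   0]), array([-180, -170, -160, -150, -140, -130, -120, -110, -100,  -90,  -80,
        -70,  -60,  -50,  -40,  -30,  -20,  -10,    0,   10,   20,   30,
         40,   50,   60,  
[... 291 characters left out ...]
-180, -170, -160, -150, -140, -130, -120, -110, -100,  -90,  -80,
        -70,  -60,  -50,  -40,  -30,  -20,  -10,    0,   10,   20,   30,
         40,   50,   60,   70,   80,   90,  100,  110,  120,  130,  140,
        150,  160,  170,  180]))
(array([  0,   0,   0,   0,   0,   0,   0,   0,   0,   0,   0,  21, 303,
       129,   0,   0,   0,   0,   0,   0,  33, 143,  85,   1,   0,   0,
         0,   0,   0,   0,   0,   0,   0,   0,   0,   0]), array([-180, -170, -160, -150, -140, -130, -120, -110, -100,  -90,  -80,
        -70,  -60,  -50,  -40,  -30,  -20,  -10,    0,   10,   20,   30,
         40,   50,   60,   70,   80,   90,  100,  110,  120,  130,  140,
        150,  160,  170,  180]))
```

View pics/c5.png

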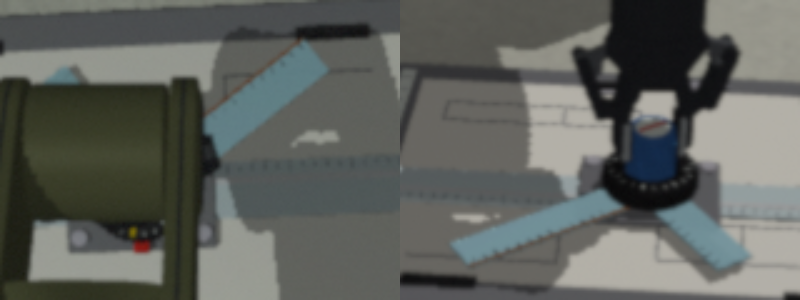

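The ruler's long leg now points to the upper right, with its tip at about (315,55) in the left crop. The yellow mark at (132,232) maps to pixel (293,248), unchanged. Next I fit the swing angle.

```bash
cat > ang.py <<'E'
from h import *
def ang(c,im,r0,r1,a0,a1):
    h=cv2.cvtColor(c,cv2.COLOR_RGB2HSV); m=cv2.inRange(h,(85,60,60),(102,160,255))
    ys,xs=np.nonzero(m); p=onplane(im,np.c_[xs,ys],.031)[:,:2]-[.5757,.0553]
    r=np.hypot(*p.T); a=np.degrees(np.arctan2(p[:,1],p[:,0])); k=(r>r0)&(r<r1)&(a>a0)&(a<a1)
    v=cv2.fitLine(p[k].astype(np.float32),cv2.DIST_HUBER,0,.001,.001).ravel()
    return round(float(np.degrees(np.arctan2(v[1],v[0]))%180),2),np.median(a[k]).round(2)
t=get_image('top'); s=get_image('scene')
for im,f in((t,'top0'),(s,'scene0')):
    c=cv2.imread(f'pics/{f}.png')[...,::-1].copy()
    print(ang(c,im,.09,.17,-115,-85),ang(im['color'],im,.09,.17,-75,-40), 'short',ang(c,im,.07,.12,-25,15),ang(im['color'],im,.07,.12,15,55))
    h=cv2.cvtColor(im['color'],cv2.COLOR_RGB2HSV)
E
python3 ang.py
```

```text
(84.12, np.float64(-96.88)) (128.93, np.float64(-51.66)) short (175.92, np.float64(-5.14)) (94.78, np.float64(34.95))
(83.56, np.float64(-95.55)) (129.68, np.float64(-52.34)) short (175.03, np.float64(-7.07)) (38.27, np.float64(36.64))
```

The swing is 45° ±1° by all four fits. I let it up partway, check, then release.

{"op": "play_rows", "data": {
  "motion": [
    [0,0,-0.1,0,0,0,1],
    [0,0,-0.1,0,0,0,1],
    [0,0,-0.1,0,0,0,1],
    [0,0,-0.1,0,0,0,1],
    [0,0,-0.1,0,0,0,1],
    [0,0,0,0,0,0,1],
    [0,0,0,0,0,0,1]
  ]
}}

```text
time: 10.2
ee_pos: [0.5761, 0.0554, 0.0919]
ee_rot: [[-0.953, -0.304, 0.0], [-0.304, 0.953, -0.001], [-0.0, -0.001, -1.0]]
contact_force: [3.6, 2.1, 5.3]
finger_gap: 0.454
gripper_force: 42.2
```

```bash
python3 d.py
```

```text
10.2 p [0.5761 0.0554 0.0919] tool delta cm [ 0.06  0.01 -0.46] yaw y-axis [-0.304  0.953 -0.001] [ 4.e-04 -6.e-04 -1.e+00]
F [3.59 2.09 5.3 ] T [ 0.34 -0.52  0.08] gap 0.454 gf 42.17677116394043 q [ 3.000e-03  1.270e-01  1.940e+00 -1.000e-03  1.073e+00 -1.876e+00]
```

{"op": "play_rows", "data": {
  "motion": [
    [0,0,-0.1,0,0,0,1],
    [0,0,-0.1,0,0,0,1],
    [0,0,-0.1,0,0,0,1],
    [0,0,-0.1,0,0,0,1],
    [0,0,0,0,0,0,1],
    [0,0,0,0,0,0,0.4],
    [0,0,0,0,0,0,0.2],
    [0,0,0,0,0,0,0],
    [0,0,0,0,0,0,0],
    [0,0,0,0,0,0,0]
  ]
}}

```text
time: 11.03
ee_pos: [0.5751, 0.0557, 0.0948]
ee_rot: [[-0.953, -0.304, -0.002], [-0.304, 0.953, -0.0], [0.002, 0.001, -1.0]]
contact_force: [-0.2, 0.6, 0.9]
finger_gap: 1.004
gripper_force: 0.0
```

```bash
python3 d.py
```

```text
11.0333 p [0.5751 0.0557 0.0948] tool delta cm [-0.03 -0.05 -0.17] yaw y-axis [-0.304  0.953  0.001] [-2.3e-03 -1.0e-04 -1.0e+00]
F [-0.19  0.64  0.89] T [-0.03 -0.03  0.03] gap 1.004 gf 0.0 q [ 0.004  0.123  1.94  -0.     1.081 -1.876]
```

Released. I rise straight up, then move off toward the robot's left for a clear view.

{"op": "play_rows", "data": {
  "motion": [
    [0,0,-1,0,0,0,0],
    [0,0,-2,0,0,0,0],
    [0,0,-3,0,0,0,0],
    [0,0,-3,0,0,0,0],
    [0,0,-3,0,0,0,0],
    [0,0,-3,0,0,0,0],
    [2,2,0,0,0,0,0],
    [2,2,0,0,0,0,0],
    [2,2,0,0,0,0,0],
    [2,2,0,0,0,0,0]
  ]
}}

```text
time: 11.87
ee_pos: [0.4743, 0.1079, 0.2467]
ee_rot: [[-0.953, -0.304, 0.001], [-0.304, 0.953, 0.0], [-0.001, -0.0, -1.0]]
contact_force: [-0.3, 0.5, 0.7]
finger_gap: 0.998
gripper_force: 0.0
```

{"op": "play_rows", "data": {
  "motion": [
    [2,2,0,0,0,0,0],
    [2,2,0,0,0,0,0],
    [2,2,0,0,0,0,0],
    [2,2,0,0,0,0,0],
    [0,0,0,0,0,0,0],
    [0,0,0,0,0,0,0]
  ]
}}

```text
time: 12.37
ee_pos: [0.3742, 0.1599, 0.2466]
ee_rot: [[-0.952, -0.306, 0.002], [-0.306, 0.952, 0.0], [-0.002, -0.0, -1.0]]
contact_force: [0.4, 0.1, 0.0]
finger_gap: 1.002
gripper_force: 0.0
```

```bash
python3 d.py; python3 ang.py; python3 - <<'E'
from h import *
t=get_image('top'); s=get_image('scene')
for n,im,x0,x1,y0,y1 in(('top',t,265,330,200,260),('scene',s,318,364,240,290)):
    Y,X=np.mgrid[y0:y1,x0:x1];P=bydepth(im,np.c_[X.ravel(),Y.ravel()]);z=P[:,2]
    print(n,np.median(z[(z>.088)&(z<.11)]),((z>.088)&(z<.11)).sum())
def yel(c):
    m=cv2.inRange(cv2.cvtColor(c,cv2.COLOR_RGB2HSV),(20,130,80),(34,255,255))[215:260,270:320]
    ys,xs=np.nonzero(m); return xs.mean()+270,ys.mean()+215,len(xs)
print(yel(cv2.imread('pics/top0.png')[...,::-1].copy()),yel(t['color']))
a=cv2.resize(t['color'][155:275,240:400],None,fx=2.5,fy=2.5)
b=cv2.resize(s['color'][205:325,240:400],None,fx=2.5,fy=2.5)
cv2.imwrite('pics/c6.png',np.hstack([a,b])[...,::-1])
E
```

```text
12.3667 p [0.3742 0.1599 0.2466] tool delta cm [-15.93 -16.12  15.04] yaw y-axis [-0.306  0.952 -0.   ] [ 2.e-03  3.e-04 -1.e+00]
F [0.45 0.11 0.01] T [0.07 0.02 0.01] gap 1.002 gf 0.0 q [ 0.272 -0.451  2.171 -0.     1.419 -1.61 ]
(84.12, np.float64(-96.88)) (128.69, np.float64(-51.66)) short (175.92, np.float64(-5.14)) (38.23, np.float64(39.75))
(83.56, np.float64(-95.55)) (128.89, np.float64(-52.05)) short (175.03, np.float64(-7.07)) (37.92, np.float64(36.57))
top 0.10092694665810953 365
scene 0.09941342032481137 249
(np.float64(292.57142857142856), np.float64(246.71428571428572), 7) (np.float64(292.77777777777777), np.float64(246.88888888888889), 9)
```

View pics/c6.png

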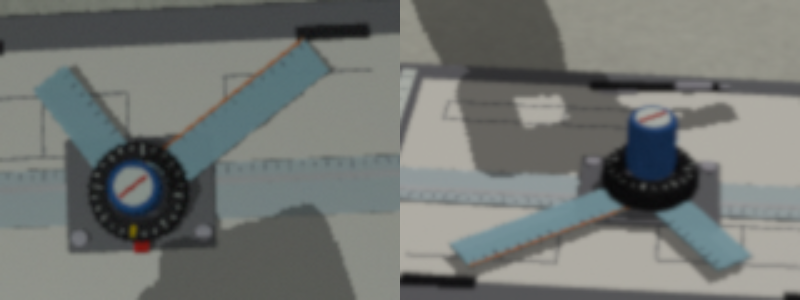

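The knob at (134,187) is fully up: its top reads z 0.101, the same as at the start. The ruler has swung about 45°, and the yellow mark at (132,231) has not moved.

```bash
python3 -c "
from rig import *
print(sign_off())"
```

```text
the job is handed in; nothing more can be done
None
```

The job is handed in: the ruler is swung about 45° counter-clockwise, the knob is back up at its starting height, the ring's yellow mark is where it was, and the gripper is clear; no verdict came back.

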